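Turn the stock tags to match the cup bins

ROBOT

A 7-joint arm with a two-finger parallel gripper is mounted at the origin on the work surface. World frame = base frame: x ahead of the robot, y to its left, z up, the work surface at z = 0. Lengths are in mm, angles in rad, forces in N, time in s.
With the tool pointing down it reaches from about 425 to 1025 mm from the base axis. Payload 9.4 kg.
Tool frame: the origin (TCP) lies midway between the tips of the shut fingers; the grasp point (between the pads) lies 19 mm behind it; z points along the fingers, y is the line along which they close (so a half turn about z gives the same grasp; the last joint's range is limited). The gripper opens to 85 mm and grips with 20 to 120 N. Pads are 22 mm wide; open, the fingers measure 114 mm over their backs; the gripper's body (76 mm by 85 mm) begins 54 mm behind the grasp point. The pads swing forward as they close: fully open they stand 13 mm farther back than shut.
Start: joints at [1.035, 0.599, -0.003, 1.599, 0.002, 0.943, -0.08], TCP at [321.074, -650.028, 231.275] pointing down, gripper open.
Joint ranges: [-2.57, 2.57], [-0.35, 1.97], [-1.29, 1.29], [0.11, 2.56], [-1.05, 4.19], [0.11, 1.86], [-2.63, 2.63]. Speed limits (rad/s): [2.22, 2.22, 3.01, 3.01, 3.14, 3.14, 3.14].

INTERFACE

Orientations are given as a unit quaternion [w, x, y, z].
In Python, from workcell import manip gives the robot as it stands.
- The arm moves only by the tool carry_out, never from a script. Its argument "series" is a list of rows, each a list of 5 numbers: the closure, from 0 (fully open) to 1 (shut), then the shift along the tool's x, y, z normalised to -1 to 1, where 1 is 0.04 m, then the turn about the tool's z normalised to -1 to 1, where 1 is 0.12 rad. In form: [[hand, dx, dy, dz, turn], ...]. A call has exactly 8 rows; each row shifts and turns the commanded pose from where the row before left it, along the tool's axes as they then stand; what a row does not reach is not made up. A row lasts 1/8 s, in which the tool goes at most 62.5 mm and 10.7 degrees, less where a joint would pass 70% of its speed; a pose out of reach is approached as far as the arm can. A call with a number of a shift or a turn outside -1 to 1 is refused whole. A call with a gripper value outside its range is refused whole. The fingers move at their own pace and stop on an object; the grip force is fixed at half the most. Time passes only in rows, so rows that do not move let the fingers close, or fill a call up. It gives the time, the measured TCP pose, the force, the opening and the grip force at its end, in the units of the state.
- manip.state(): the state, without advancing time (a new reading comes with each control period).
- manip.snapshot(name): name is "scene" or "side" or "wrist"; returns (picture, depth): 420x560x3 uint8, blue, green, red; 420x560 float32, mm along the optical axis (not along the pixel's ray), 0 where there is no reading.
- manip.camera_params(name): a dict with "K" (3x3 intrinsics, pixels), "pose" (4x4, takes a point from camera to world coordinates). Camera axes: x right, y up, looking along -z (the intrinsics and any distortion apply to the point x, -y, -z); pixel columns grow to the right and rows downward; lengths in mm; the calibration is good to about 2 mm. A picture is of the moment at which its call begins: read the wrist's pose just before it. camera_params takes no time and is no camera call; for the wrist camera it gives the pose at the moment of the call.
- manip.sign_off(): hands the job in; it is judged then, once.
Trained networks look in the newest picture that a camera, given by its name, has taken for a name from the list of things; names that differ only in an ending like _2 or _b are one class to them, and where a whole thing is asked for, a point or a joint stands for the part that bears it (a point fixed in the world has none). Each returns a list of dicts, best first, with "score" (0 to 1); they miss things now and then, are a little off and sometimes report something else, mostly with a low value. They report only what shows in the picture. A call takes as long as a camera call. They do not tell look-alikes from the thing itself.
- manip.spot_in(camera, query): "xyz" ([x, y, z] in mm, in world coordinates, good to about 4 mm: the middle of the surface that is visible of it).
- manip.outline_of(camera, query): "region" (420x560 bool, what is visible of it).
The state is a dict: "time": time; "joint_positions": joint angles; "qvel": joint speeds; "effort": joint torques, N m; "tcp_pos": TCP position; "tcp_rot": TCP orientation; "force": force on the tool from outside, world axes, zero at the start; "wrist_torque": the same for the moment, N m; "finger_gap": opening from 0.0 (shut) to 1.0 (fully open); "grip_force": force on a finger pad.
Only numpy, scipy, OpenCV 4.12 (cv2) and the standard library are available. Lean on these libraries where they do the work, as an engineer would, in place of code of your own. Each camera call takes 0.05 s, during which the arm holds its last target. There are 200 camera calls.

TASK

Four bins of portion cups stand in a rack, and on the rail in front of each bin is a hinged tag: turned with the round disc up it says full, turned with the bar up it says refill. With the fingertips gently push over each tag that is wrong, so that only the bins filled with three cups show the disc and the other bins show the bar. Leave the tags that are already right as they are, and do not move the bins, the cups or the other things on the bench.

Things in the scene. Friction and masses are not known exactly. Their poses are not given: they have to be found in the camera images.
- rack: Fixed blue sheet-steel rack, base sheet 385 x 402 x 3 mm, four lanes 95 mm apart. Along its near side three 6 mm rods run along its y axis: the tags' pivot rod, axis 45 mm above the table, and a rest rod 27 mm to each side of it, tops 62 mm up; carried by 64 mm high cheeks at y = 0 and +-200 mm. Origin: on the table below the middle of the pivot rod; x points from the rail to the bins (away from the robot), z up.
- tag_a (a joint): Hinge of tag leaf a, about the rack's y axis. 0 rad: leans 55 degrees from upright towards the robot on a rest rod, bar face up (refill). 0.960: upright. 1.920: leans 55 degrees over towards the bins, disc face up (full). Swings freely, lightly damped (smooth plastic, under 2 N to push over); once past upright it falls by itself onto the other rest rod. The four leaves are alike, one per lane, in any order.
- tag_b (a joint): Hinge of tag leaf b; values as for tag_a.
- tag_c (a joint): Hinge of tag leaf c; values as for tag_a.
- tag_d (a joint): Hinge of tag leaf d; values as for tag_a.
- tag_a_hinge (a point): Middle of leaf a's width on the pivot axis, 45 mm above the table; y along the rod, turns with the leaf. Leaf: white plastic, 56 mm wide along the rod, 3 mm thick, 32 to 63 g, free edge 72 mm from the pivot: at rest 86 mm above the table and 59 mm to the robot side or bin side of the rod, 117 mm up when upright. Gap between neighbouring leaves 39 mm.
- tag_b_hinge (a point): The same point of leaf b, which is like leaf a.
- tag_c_hinge (a point): The same point of leaf c, which is like leaf a.
- tag_d_hinge (a point): The same point of leaf d, which is like leaf a.
- bin_full_1: Full bin: three cups. Loose, grey plastic, 198 x 74 mm, 45 mm high, walls 3 mm, room for three cups in a row. Origin: foot of its front wall (robot side), mid width; x runs along the bin away from the robot. Stands in a rack lane, front wall 100 mm behind the pivot rod, and belongs to the tag straight in front of it in that lane. The bins stand in any order.
- bin_full_2: Full bin: three cups. Otherwise like bin_full_1.
- bin_short: Bin like bin_full_1 but not full: only two cups, one place is free.
- bin_empty: Bin like bin_full_1 but not full: no cup at all.
- cup_full_1_1: Loose lidded portion cup, 62 mm across, 55 mm high, 90 g, upright, its top 61 mm above the table; origin at the middle of its underside. Stands in the bin bin_full_1.
- cup_full_1_2: Cup like cup_full_1_1, in the bin bin_full_1.
- cup_full_1_3: Cup like cup_full_1_1, in the bin bin_full_1.
- cup_full_2_1: Cup like cup_full_1_1, in the bin bin_full_2.
- cup_full_2_2: Cup like cup_full_1_1, in the bin bin_full_2.
- cup_full_2_3: Cup like cup_full_1_1, in the bin bin_full_2.
- cup_short_1: Cup like cup_full_1_1, in the bin bin_short.
- cup_short_2: Cup like cup_full_1_1, in the bin bin_short.
- cake_box: Bystander: closed kraft cake box, 120 x 170 mm, 61 mm high, loose on the table left of the rack. Origin: middle of its underside.
- tape_roll: Bystander: roll of packing tape lying flat, 96 mm across, 46 mm high, loose on the table to the right and near side of the rack. Origin: middle of its underside.
Mind the look-alikes: they are no part of the job. What is shaped like the bin_full_2 but red is not meant.

How it is judged:
By the outcome, as a careful person would: the job done as asked, in the order asked, and still so for the second after the job is handed in, with the robot touching nothing.
It also fails if it takes over 64 s, if anything falls off the work surface, if the arm or the gripper's body presses on something with over 40 N, if the wrist force passes 120 N, or if a joint passes its speed limit or range.

## Working session

There is one attempt and no reset: what is moved stays moved. The work goes in short steps, Python scripts to look and compute and a tool call to move; the robot and the scene stay as the last step left them, time stands still between calls to the robot, and variables do not carry over. Pictures are saved under pics/ and viewed, at most 10 in all, crops included, and the job is handed in when it is done.

Besides the shell and the picture viewer there is one more tool, called after "Emit:" in YAML: its name, and indented under it one key for each argument. carry_out: Moves the arm, as the interface text tells. Its arguments: {"type":"object","properties":{"series":{"type":"array","items":{"type":"array","items":{"type":"number"}}}},"required":["series"]}

```bash
mkdir -p pics; ls
python3 - <<'E'
from workcell import manip
import cv2,numpy as np
s=manip.state();print(s['time'],s['tcp_pos'],s['tcp_rot'],s['finger_gap'])
for c in ('scene','side'):
    p,d=manip.snapshot(c);cv2.imwrite(f'pics/{c}1.png',p);np.save(f'{c}_d.npy',d)
    for q in ('tag_a_hinge','tag_a','bin_full_1','bin_short','cup_full_1_1','cake_box','tape_roll'):
        try: print(c,q,[(np.round(r['xyz']).tolist(),round(r['score'],2)) for r in manip.spot_in(c,q)])
        except Exception as e: print(c,q,e)
E
```

```text
pics
0.0 [ 320.83484651 -649.6221534   230.40134747] [-7.56346958e-04  9.73799224e-01  2.27408074e-01 -2.57900726e-04] 0.9948835257663532
scene tag_a_hinge [([550.0, -129.0, 65.0], 0.97)]
scene tag_a [([484.0, -39.0, 65.0], 0.81), ([464.0, 149.0, 63.0], 0.77), ([470.0, 59.0, 62.0], 0.68)]
scene bin_full_1 [([576.0, 395.0, 4.0], 0.96), ([720.0, -140.0, 30.0], 0.92), ([702.0, 148.0, 41.0], 0.89), ([257.0, 219.0, 23.0], 0.86), ([502.0, -350.0, 4.0], 0.82)]
scene bin_short [([693.0, 80.0, 31.0], 0.69), ([700.0, 146.0, 41.0], 0.42), ([466.0, 150.0, 65.0], 0.36)]
scene cup_full_1_1 [([720.0, -111.0, 62.0], 0.88), ([658.0, -122.0, 62.0], 0.79), ([781.0, -107.0, 60.0], 0.66)]
scene cake_box [([364.0, 434.0, 57.0], 0.8)]
scene tape_roll [([318.0, -450.0, 35.0], 0.88), ([471.0, 58.0, 64.0], 0.59)]
side tag_a_hinge [([544.0, -126.0, 68.0], 0.97), ([472.0, 58.0, 66.0], 0.54)]
side tag_a [([480.0, -44.0, 67.0], 0.86), ([547.0, -129.0, 63.0], 0.75), ([463.0, 150.0, 64.0], 0.69), ([472.0, 58.0, 65.0], 0.63)]
side bin_full_1 [([259.0, 222.0, 25.0], 0.87), ([504.0, -349.0, 2.0], 0.84), ([580.0, 388.0, 16.0], 0.6), ([676.0, 143.0, 35.0], 0.56), ([469.0, 60.0, 61.0], 0.23)]
side bin_short [([696.0, 88.0, 36.0], 0.83)]
side cup_full_1_1 [([775.0, -110.0, 61.0], 0.84), ([677.0, 144.0, 37.0], 0.65), ([650.0, -129.0, 57.0], 0.56), ([709.0, -116.0, 63.0], 0.55)]
side cake_box [([747.0, 166.0, 59.0], 0.51)]
side tape_roll [([309.0, -452.0, 39.0], 0.85), ([533.0, -49.0, 2.0], 0.15)]
```

View pics/scene1.png

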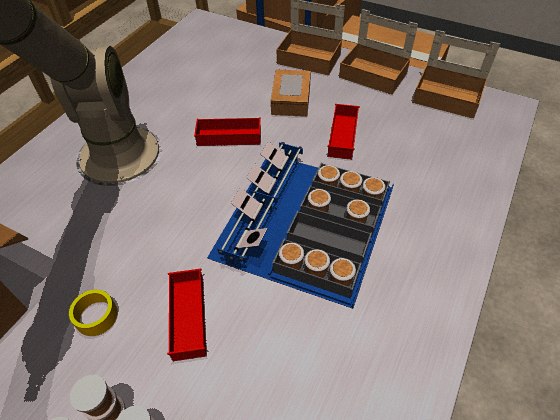

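View pics/side1.png

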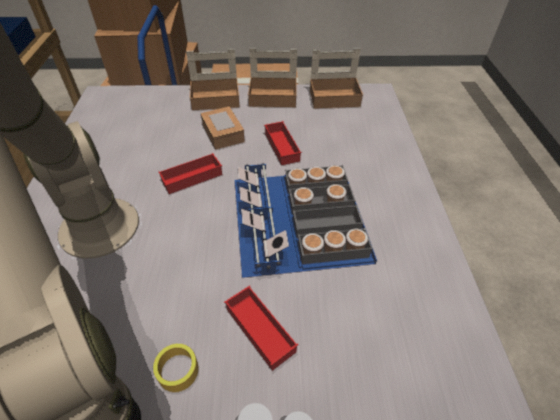

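The bins, from left (+y) to right, hold 3, 2, 0 and 3 cups. In the scene picture the tags are at about (275,155), (262,180), (248,205) and (251,238). Only the rightmost leans towards the bins with its disc up. I'll zoom in to confirm and fit the rail.

Run:
```python
from workcell import manip
import cv2,numpy as np
a=cv2.imread('pics/scene1.png')[135:310,205:400];cv2.imwrite('pics/crop1.png',cv2.resize(a,(668,600),interpolation=cv2.INTER_CUBIC))
# world cloud
for c in('scene','side'):
    d=np.load(f'{c}_d.npy');P=manip.camera_params(c);K=np.array(P['K']);T=np.array(P['pose'])
    v,u=np.indices(d.shape);X=np.stack([(u-K[0,2])/K[0,0]*d,-(v-K[1,2])/K[1,1]*d,-d],-1)@T[:3,:3].T+T[:3,3]
    im=cv2.imread(f'pics/{c}1.png').astype(int)
    m=(im.min(-1)>130)&(d>0)&(X[...,2]>42)&(X[...,2]<95)&(X[...,0]>420)&(X[...,0]<590)&(abs(X[...,1])<200)
    n,l,st,ce=cv2.connectedComponentsWithStats(m.astype(np.uint8))
    for i in range(1,n):
        if st[i,4]>60:
            p=X[l==i];print(c,st[i,4],p.mean(0).round(),p.min(0).round(),p.max(0).round())
```

```text
scene 725 [467. 103.  66.] [428.  20.  45.] [504. 200.  91.]
scene 72 [521. 108.  61.] [511.  23.  57.] [532. 199.  65.]
scene 495 [482. -47.  65.] [ 449. -182.   46.] [515.   7.  89.]
scene 304 [ 543. -110.   64.] [ 513. -154.   47.] [578.  17.  90.]
side 184 [460. 150.  66.] [426. 118.  46.] [494. 182.  89.]
side 220 [472.  57.  65.] [440.  23.  44.] [505. 120.  87.]
side 311 [ 543. -119.   64.] [ 514. -177.   43.] [578.  15.  91.]
side 313 [483. -54.  64.] [ 447. -182.   43.] [514.   7.  88.]
```

View pics/crop1.png

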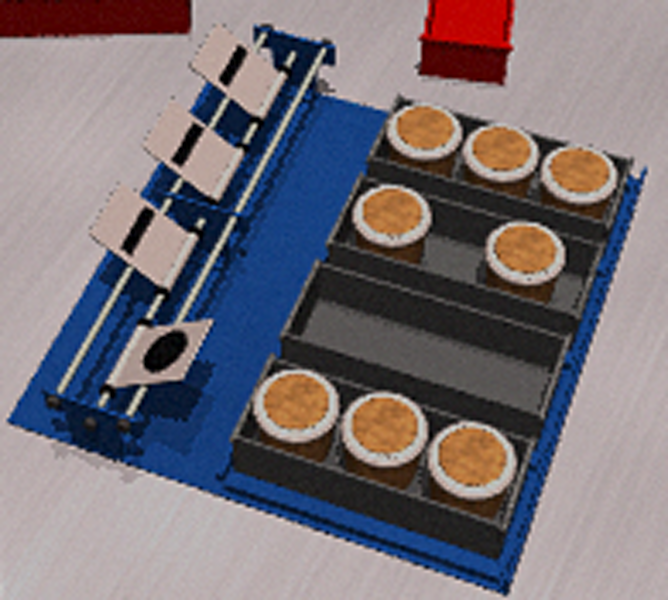

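Confirmed. The tags for the 2-cup and 0-cup bins show the bar, and the right-hand 3-cup bin's tag shows the disc. Only the leftmost tag is wrong (leaf centre about [463,150], full bin, bar up). The rack yaw is about 0.10 rad and this lane's pivot is at about [493,152].

My plan is to shut the fingers, turn the tool x axis to the rack x axis, and travel over to it high up.

Emit:
carry_out:
  series:
    - [1,0.5,-1,0,1]
    - [1,0.5,-1,0,1]
    - [1,0.5,-1,0,1]
    - [1,0.5,-1,0,0]
    - [1,0.5,-1,0,0]
    - [1,0.5,-1,0,0]
    - [1,0.5,-1,0,0]
    - [1,0.5,-1,0,0]

```text
time: 1.8
tcp_pos: [418.0, -307.4, 231.5]
tcp_rot: [0.0, 0.999, 0.049, 0.0]
force: [0.8, 0.0, 0.5]
finger_gap: 0.0
grip_force: 0.0
```

Emit:
carry_out:
  series:
    - [1,0.4,-1,0,0]
    - [1,0.4,-1,0,0]
    - [1,0.4,-1,0,0]
    - [1,0.2,-1,0,0]
    - [1,0.1,-1,0,0]
    - [1,0,-1,0,0]
    - [1,0,-1,0,0]
    - [1,0,-1,0,0]

```text
time: 2.8
tcp_pos: [445.6, 17.0, 231.5]
tcp_rot: [-0.0, 0.999, 0.049, 0.0]
force: [0.5, 0.4, -0.5]
finger_gap: -0.0
grip_force: 0.0
```

Emit:
carry_out:
  series:
    - [1,0,-1,0,0]
    - [1,0,-1,0,0]
    - [1,0,-1,0,0]
    - [1,0,-0.2,0,0]
    - [1,0,0,0,0]
    - [1,0,0,0,0]
    - [1,0,0,0,0]
    - [1,0,0,0,0]

```text
time: 3.8
tcp_pos: [433.1, 142.4, 231.3]
tcp_rot: [0.0, 0.999, 0.049, 0.0]
force: [-0.4, 0.1, 0.5]
finger_gap: -0.005
grip_force: 0.0
```

Run:
```python
from workcell import manip
import cv2,numpy as np
s=manip.state();print(s['tcp_pos'],s['tcp_rot'])
P=manip.camera_params('wrist');p,d=manip.snapshot('wrist');cv2.imwrite('pics/w1.png',p)
K=np.array(P['K']);T=np.array(P['pose'])
v,u=np.indices(d.shape);X=np.stack([(u-K[0,2])/K[0,0]*d,-(v-K[1,2])/K[1,1]*d,-d],-1)@T[:3,:3].T+T[:3,3]
np.save('X.npy',X)
for q in('tag_a','tag_a_hinge'):
  for r in manip.spot_in('wrist',q): print(q,np.round(r['xyz']),r['score'])
for r in manip.outline_of('wrist','tag_a'):
    m=r['region']&(d>0);q=X[m];print(m.sum(),q.mean(0).round(),np.percentile(q,[1,99],axis=0).round().tolist())
```

```text
[433.11714871 142.43043166 231.28084166] [4.61951556e-05 9.98808830e-01 4.87946580e-02 1.48984164e-05]
tag_a [462. 151.  68.] 0.59
tag_a [ 515. -103.   56.] 0.43
tag_a_hinge [ 516. -101.   50.] 0.49
5183 [482. -37.  66.] [[451.0, -66.0, 47.0], [515.0, -8.0, 87.0]]
5100 [472.  57.  66.] [[442.0, 29.0, 47.0], [506.0, 86.0, 87.0]]
5056 [462. 151.  67.] [[431.0, 123.0, 47.0], [495.0, 180.0, 87.0]]
152 [ 520. -106.   46.] [[513.0, -144.0, 2.0], [531.0, -99.0, 54.0]]
```

View pics/w1.png

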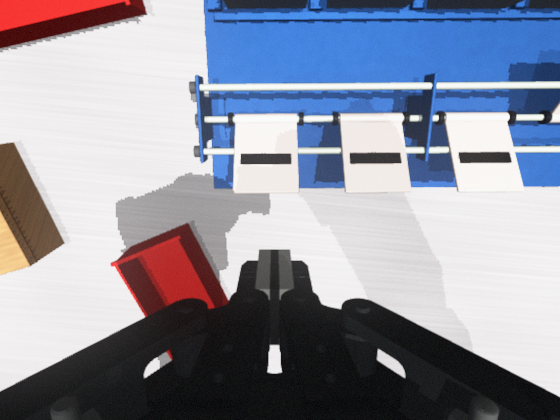

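The wrist view shows the target leaf at (266,155) with its bar up. The leaf edge is almost directly below the TCP and the leaf centre is 6 mm towards -tool y. I'll back off 30 mm and go down to z of about 62, which stays above the red bin.

Emit:
carry_out:
  series:
    - [1,-0.75,-0.15,0,0]
    - [1,0,0,0,0]
    - [1,0,0,1,0]
    - [1,0,0,1,0]
    - [1,0,0,1,0]
    - [1,0,0,0.7,0]
    - [1,0,0,0.5,0]
    - [1,0,0,0,0]

```text
time: 5.0
tcp_pos: [402.5, 146.0, 62.1]
tcp_rot: [0.001, 0.999, 0.049, -0.001]
force: [0.2, -0.4, -0.2]
finger_gap: 0.001
grip_force: 0.0
```

Emit:
carry_out:
  series:
    - [1,0.25,0,0,0]
    - [1,0.2,0,0,0]
    - [1,0.1,0,-0.12,0]
    - [1,0.1,0,-0.13,0]
    - [1,0.12,0,-0.12,0]
    - [1,0.12,0,-0.1,0]
    - [1,0.12,0,-0.1,0]
    - [1,0.12,0,-0.1,0]

```text
time: 6.0
tcp_pos: [447.8, 150.6, 90.3]
tcp_rot: [0.0, 0.999, 0.049, -0.0]
force: [-1.7, 0.2, 0.6]
finger_gap: 0.0
grip_force: 0.0
```

Run:
```python
from workcell import manip
import cv2
s=manip.state();print(s['tcp_pos'],s['force'])
p,d=manip.snapshot('side');cv2.imwrite('pics/s2.png',cv2.resize(p[130:300,200:400],(700,595),interpolation=cv2.INTER_CUBIC))
```

```text
[447.77276005 150.57150659  90.29482611] [-1.73582926  0.24126959  0.59665146]
```

View pics/s2.png

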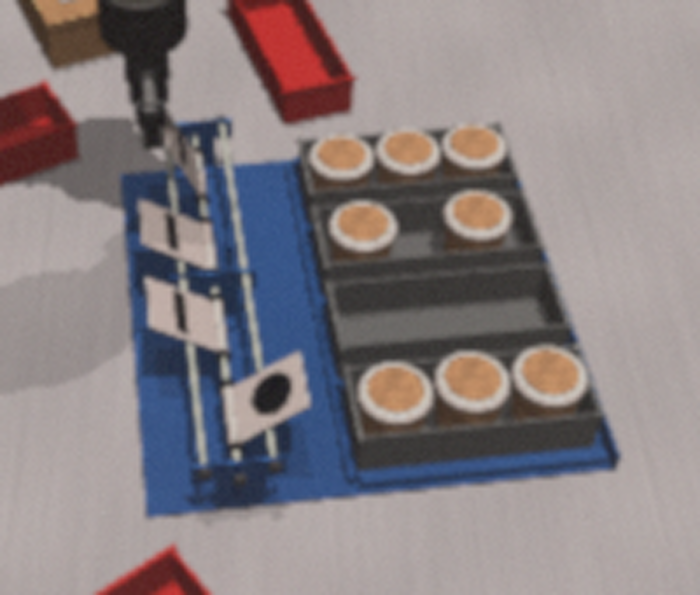

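The leaf is being raised: it is at (185,155) in the crop, tilted up, with about 2 N on the tool. I'll keep going past upright, then back off.

Emit:
carry_out:
  series:
    - [1,0.2,0,-0.06,0]
    - [1,0.2,0,-0.04,0]
    - [1,0.2,0,0,0]
    - [1,0.2,0,0,0]
    - [1,0.2,0,0,0]
    - [1,0.2,0,0,0]
    - [1,0.15,0,0,0]
    - [1,0,0,0,0]

```text
time: 7.05
tcp_pos: [501.7, 155.9, 94.0]
tcp_rot: [-0.0, 0.999, 0.049, 0.0]
force: [0.3, -0.5, -0.3]
finger_gap: 0.001
grip_force: 0.0
```

Run:
```python
from workcell import manip
import cv2
s=manip.state();print(s['tcp_pos'],s['force'])
p,d=manip.snapshot('side');cv2.imwrite('pics/s3.png',cv2.resize(p[130:300,200:400],(700,595),interpolation=cv2.INTER_CUBIC))
```

```text
[501.66976482 155.90875641  93.99076107] [ 0.34281145 -0.45379175 -0.3094961 ]
```

View pics/s3.png

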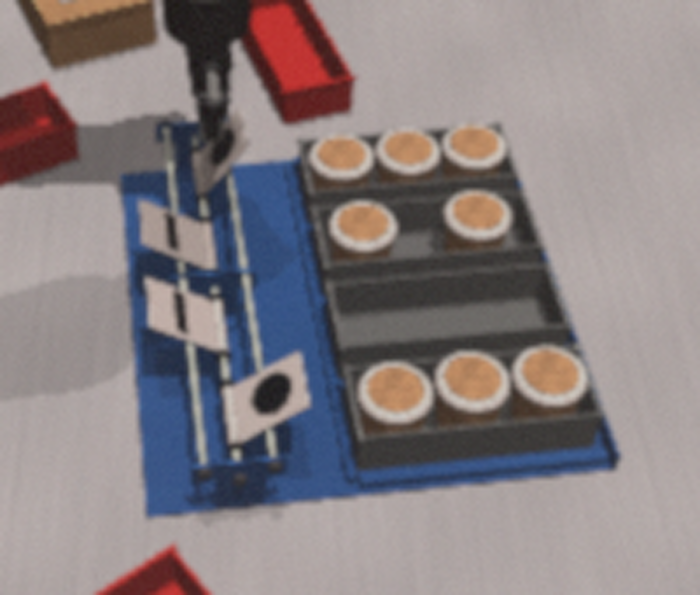

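The leaf is past upright with its disc showing at (225,155). I'll draw back and go up clear.

Emit:
carry_out:
  series:
    - [1,-0.6,0,0,0]
    - [1,-1,0,-0.2,0]
    - [1,-0.5,0,-1,0]
    - [1,0,0,-1,0]
    - [1,0,0,-1,0]
    - [1,0,0,-0.5,0]
    - [1,0,0,0,0]
    - [1,0,0,0,0]

```text
time: 8.1
tcp_pos: [417.1, 147.4, 241.4]
tcp_rot: [0.0, 0.999, 0.049, -0.0]
force: [0.5, 0.2, 0.2]
finger_gap: 0.001
grip_force: 0.0
```

Run:
```python
from workcell import manip
import cv2
s=manip.state();print(s['tcp_pos'],s['force'])
p,d=manip.snapshot('scene');cv2.imwrite('pics/s4.png',cv2.resize(p[60:330,140:410],(600,600),interpolation=cv2.INTER_CUBIC))
```

```text
[417.10442631 147.3583143  241.41506769] [0.46509359 0.23956768 0.21894408]
```

View pics/s4.png

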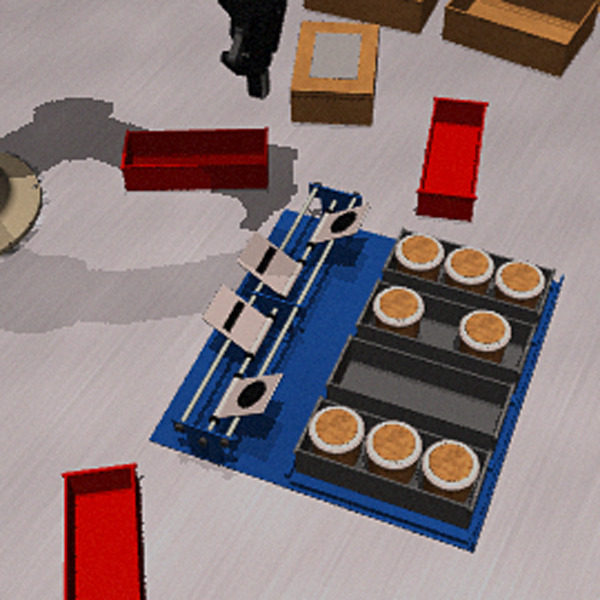

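The tags at (343,222) and (248,395) now show the disc, and the two in between show the bar. Nothing else has moved and the arm is clear.

```bash
python3 -c "
from workcell import manip
print(manip.sign_off())"
```

```text
the job is handed in; nothing more can be done
None
```

Job handed in: only the leftmost tag was wrong, so I pushed it over to the disc; the last picture shows both three-cup bins with the disc, the other two with the bar, and nothing else moved.

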